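Close up the vial case

TASK

Close up the open vial case by pushing only, without gripping anything: first fold the upright yellow hold-down flap all the way down over the vials while the blue cover still stands open, then swing the blue cover over until it is fully shut. Leave the three vials standing in their holes, and do not lift or shift the loose things round the case.

Things in the scene. Friction and masses are not known exactly. Their poses are not given: they have to be found in the camera images.
- case: Grey vial case, an open tub fixed to the worktop, outer size 170 (x) x 200 (y) x 95 mm high. Origin: centre of its underside. Its x runs along both hinges, z is up; the cover's hinge is on the +y wall, the flap's hinge is just inside the -y wall (walls 6 mm thick). The three vials stand in a foam block between them. Its place and yaw (within 0.5 rad of the world axes) vary.
- flap (a joint): Hinge of the yellow hold-down flap, about the case's x axis: 0 = folded down flat over the vials (its stop), about 1.57 = upright, stop at 1.72. Stiff hinge (about 0.09 N m of friction): it stays where it is left, so it has to be pushed all the way. Starts between 1.42 and 1.66.
- cover (a joint): Hinge of the blue cover, about the case's x axis: 0 = fully shut on the tub's rim (its stop), 1.57 = standing straight up, stop at 2.12. Stiff hinge (about 0.42 N m of friction, more than its weight): it stays where it is left, so it has to be pushed all the way. Starts between 1.8 and 2.05, leaning outwards to the case's +y side. The upright flap blocks it.
- flap_hinge (a point): Middle of the flap's hinge line: in the case's frame at x 0, y -88 mm, z 77 mm. The flap is a plate 136 mm wide (along x), 120 mm long from the hinge line to the free edge and 10 mm thick, centred on the hinge line; folded down it reaches in +y with its upper face 82 mm above the worktop, 13 mm below the rim.
- flap_edge (a point): Middle of the flap's free edge, 120 mm from its hinge line, half way through its thickness. The face to push on is the smooth yellow one: it looks to the case's -y side when the flap is upright and up when it is down; the other face is grey foam.
- cover_hinge (a point): Middle of the cover's hinge line: in the case's frame at x 0, y +100 mm, z 95 mm. The cover is a plate 174 mm wide (along x), 202 mm long from the hinge line to the free edge; its inner face lies on the hinge line's plane and it is 14 mm thick to the outer face. Shut, it reaches in -y and its outer face is 109 mm above the worktop.
- cover_edge (a point): Middle of the cover's free edge, 200 mm from its hinge line, half way through its thickness. The face to push on is the blue ribbed outside: it looks to the case's +y side when the cover stands open and up when it is shut; the inner face has a grey lining.
- vial_0: Loose white sample vial with black screw cap, 21 mm across, 57 mm tall, standing in a foam hole of the case; its top is 69 mm above the worktop. Origin: centre of its underside.
- vial_1: Loose white sample vial with black cap, like the first, in the middle hole.
- vial_2: Loose white sample vial with white cap, same size, in the third hole.
- dish: Loose tan melamine dish, 83 mm across, 38 mm tall, on the worktop to the right of the case. Origin: centre of its underside.
- grease_tube: Loose white tube with red cap, 36 x 136 x 26 mm, lying to the right of the case. Origin: centre of its underside.
- tape: Loose roll of tan tape, 78 mm across, 19 mm tall, to the left of the case. Origin: centre of its underside.
- beaker: Loose small clear beaker, 50 mm across, 59 mm tall, to the left of the case. Origin: centre of its underside.

How it is judged:
On the way, in this order (a step that is already met when the one before it is completed fails the run):
1. the flap is folded down while the cover still stands open (value of joint flap below 0.08 rad and value of joint cover above 1.4 rad), for 0.2 s.
2. the cover is shut over the flap (value of joint cover below 0.05 rad and value of joint flap below 0.08 rad), for 0.2 s.
At the end, for the whole second after the job is handed in: The flap is down to within 0.08 rad of its stop and the cover shut to within 0.05 rad of its stop; the vials stand in their holes (within 12 mm of their start, tilted less than 0.2 rad) (all of step 2 and angle between each of vial_0, vial_1, vial_2's own z axis and vertical below 0.2 rad and distance of each of vial_0, vial_1, vial_2 from where it was at the start of the episode below 0.012 m); the robot touches nothing.
It fails at once if the cover is swung shut before the flap is down (value of joint cover below 1.2 rad and value of joint flap above 0.15 rad).
It fails at once if the flap is gripped: pressed on both faces by the fingers (contact force between the fingers and flap_c1 above 1.5 N and contact force between the fingers and flap_c2 above 1.5 N).
It fails at once if the cover is gripped: pressed on both faces by the fingers (contact force between the fingers and cover_c1 above 1.5 N and contact force between the fingers and cover_c2 above 1.5 N).
It fails at once if a vial is lifted or pulled out (distance of any of vial_0, vial_1, vial_2 from where it was at the start of the episode above 0.015 m).
It fails at once if a loose thing round the case is lifted or shifted by more than 3 cm (distance of any of dish, grease_tube, tape, beaker from where it was at the start of the episode above 0.03 m).
It also fails if it takes over 59 s, if anything falls off the work surface, if the arm or the gripper's body presses on something with over 40 N, if the wrist force passes 120 N, or if a joint passes its speed limit or range.

ROBOT

A 6-joint arm with a two-finger parallel gripper is mounted at the origin on a cart in front of the work surface, level with it; the furniture and walls round the work are solid. World frame = base frame: x ahead of the robot, y to its left, z up, the work surface at z = 0. Lengths are in m, angles in rad, forces in N, time in s.
With the tool pointing down it reaches from about 0.35 to 0.85 m from the base axis. Payload 8.1 kg.
Tool frame: the origin (TCP) lies at the very end of the fingers, on their centre line; the grasp point (between the pads) lies 19 mm behind it; z points along the fingers, y is the direction in which the jaws open and shut (so a half turn about z gives the same grasp; the last joint's range is limited). The gripper opens to 93 mm and grips with 3 to 60 N. Pads are 15 mm wide; open, the fingers measure 128 mm over their backs; the gripper's body (75 mm by 188 mm) begins 65 mm behind the grasp point.
Start: joints at [-1.189, 0.13, 1.488, -0, 1.523, -0.085], TCP at [0.27, -0.536, 0.219] pointing down, gripper open.
Joint ranges: [-2.96, 2.96], [-0.89, 2.26], [0.02, 2.5], [-1.34, 4.48], [0, 2.73], [-2.66, 2.66]. Speed limits (rad/s): [2.39, 2.39, 2.79, 3.14, 3.14, 3.14].

INTERFACE

Orientations are given as a rotation vector (axis times angle).
In Python, from plant import * gives the robot as it stands.
- The arm moves only by the tool apply_moves, never from a script. Its argument "commands" is one flat list of numbers, 7 for each row, row after row: the shift along the world's x, y, z in cm, then the turn, a rotation vector about the world's x, y, z in rad, then the finger opening in cm, from 0 to 9.3. A call has 1 to 8 rows; each row shifts and turns the pose as measured when the row begins; what a row does not reach is not made up. A row lasts 1/8 s, in which the tool goes at most 62.5 mm and 10.7 degrees, less where a joint would pass 70% of its speed; a pose out of reach is approached as far as the arm can. A call with a gripper value outside its range is refused whole. The fingers move at their own pace and stop on an object; "squeeze" is the grip in N (left out, the last holds). Time passes only in rows, so rows that do not move let the fingers close. It gives the time, the measured TCP pose, the force and the opening at its end, in the units of the state.
- read_state(): the state, without advancing time (a new reading comes with each control period).
- read_camera(name): name is "side" or "top"; returns (picture, depth): 384x512x3 uint8, blue, green, red; 384x512 float32, m along the optical axis (not along the pixel's ray), 0 where there is no reading.
- camera_model(name): a dict with "intrinsics" (3x3 intrinsics, pixels), "R" (3x3) and "t" (3): a world point X has camera coordinates R X + t. Camera axes: x right, y down, z forward; pixel columns grow to the right and rows downward; lengths in m; the calibration is good to about 2 mm. A picture is of the moment at which its call begins. camera_model takes no time and is no camera call.
- close_job(): hands the job in, once; it reports no verdict.
Trained networks look in the newest picture that a camera, given by its name, has taken for a name from the list of things; names that differ only in an ending like _2 or _b are one class to them, and where a whole thing is asked for, a point or a joint stands for the part that bears it (a point fixed in the world has none). Each returns a list of dicts, best first, with "conf" (0 to 1); they miss things now and then, are a little off and sometimes report something else, mostly with a low value. They report only what shows in the picture. A call takes as long as a camera call.
- find_in(query, camera): "point" ([x, y, z] in m, in the coordinates of the camera as it stood for that picture, good to about 4 mm: the middle of the surface that is visible of it).
- cut_out(query, camera): "mask" (384x512 bool, what is visible of it).
- spot_point(query, camera): "point" ([x, y, z] in m, in the coordinates of the camera as it stood for that picture, good to about 4 mm: a listed point, or the origin of a listed thing).
The state is a dict: "t": time; "q": joint angles; "dq": joint speeds; "joint_torque": joint torques, N m; "tool_pos": TCP position; "orientation": TCP orientation; "force": force on the tool from outside, world axes, zero at the start; "wrist_torque": the same for the moment, N m; "opening": finger opening in m.
Only numpy, scipy, OpenCV 4.12 (cv2) and the standard library are available. Lean on these libraries where they do the work, as an engineer would, in place of code of your own. Each camera call takes 0.05 s, during which the arm holds its last target. There are 200 camera calls.

## Working session

There is one attempt and no reset: what is moved stays moved. The work goes in short steps, Python scripts to look and compute and a tool call to move; the robot and the scene stay as the last step left them, time stands still between calls to the robot, and variables do not carry over. Pictures are saved under pics/ and viewed, about 8 in all and at most 12, crops included, and the job is handed in when it is done.

Besides the shell and the picture viewer there is one more tool, called after "Call:" as name(argument=value, ...), one argument or row to a line, values as JSON. apply_moves: Moves the arm, as the interface text tells. Its arguments: {"type":"object","properties":{"commands":{"type":"array"},"squeeze":{"type":"number"}},"required":["commands"]}

```bash
mkdir -p pics
cat > h.py <<'E'
from plant import *
import numpy as np, cv2
def w(cam,p):
    m=camera_model(cam); return np.array(m["R"]).T@(np.array(p)-np.array(m["t"]))
E
python3 - <<'E'
from h import *
ims=[]
for c in("side","top"):
    im,d=read_camera(c); cv2.imwrite(f"pics/{c}0.png",im)
    m=camera_model(c); print(c,"campos",np.round(-np.array(m["R"]).T@m["t"],3))
    for q in("case","flap_hinge","flap_edge","cover_hinge","cover_edge","vial_0","vial_1","vial_2","dish","grease_tube","tape","beaker"):
        r=spot_point(q,c)
        print(q,[(np.round(w(c,x["point"]),3).tolist(),round(x["conf"],2)) for x in r[:3]])
s=read_state();print(s["t"],s["tool_pos"],s["orientation"])
E
python3 -c "
import cv2,numpy as np
a=cv2.imread('pics/side0.png');b=cv2.imread('pics/top0.png')
cv2.imwrite('pics/both0.png',cv2.resize(np.vstack([a,b]),(400,600)))"
```

```text
side campos [ 0.74  -0.523  1.108]
case [([0.541, -0.052, -0.002], 0.66)]
flap_hinge [([0.622, 0.401, -0.002], 0.2)]
flap_edge [([0.529, -0.133, 0.197], 0.67)]
cover_hinge [([0.555, 0.047, 0.098], 0.74), ([0.539, -0.078, 0.011], 0.53)]
cover_edge [([0.572, 0.116, 0.286], 0.72)]
vial_0 [([0.541, -0.079, 0.011], 0.59), ([0.499, -0.076, 0.012], 0.5), ([0.584, -0.09, 0.013], 0.46)]
vial_1 [([0.541, -0.079, 0.011], 0.59), ([0.499, -0.076, 0.012], 0.5), ([0.584, -0.09, 0.013], 0.46)]
vial_2 [([0.541, -0.079, 0.011], 0.59), ([0.499, -0.076, 0.012], 0.5), ([0.584, -0.09, 0.013], 0.46)]
dish [([0.707, -0.267, -0.0], 0.86), ([0.583, -0.09, 0.012], 0.3)]
grease_tube [([0.71, -0.273, -0.004], 0.42), ([0.497, -0.073, 0.013], 0.24)]
tape [([0.425, 0.4, -0.001], 0.83)]
beaker [([0.623, 0.402, -0.004], 0.72)]
top campos [0.487 0.047 1.323]
case [([0.546, -0.054, -0.001], 0.67)]
flap_hinge [([0.525, -0.137, 0.077], 0.54)]
flap_edge [([0.527, -0.138, 0.195], 0.83)]
cover_hinge [([0.558, 0.043, 0.096], 0.7), ([0.583, -0.097, 0.014], 0.41)]
cover_edge [([0.567, 0.112, 0.284], 0.7), ([0.455, -0.284, -0.0], 0.4)]
vial_0 [([0.578, -0.092, 0.012], 0.57), ([0.494, -0.078, 0.014], 0.49), ([0.537, -0.084, 0.014], 0.39)]
vial_1 [([0.578, -0.092, 0.012], 0.57), ([0.494, -0.078, 0.014], 0.49), ([0.537, -0.084, 0.014], 0.39)]
vial_2 [([0.578, -0.092, 0.012], 0.57), ([0.494, -0.078, 0.014], 0.49), ([0.537, -0.084, 0.014], 0.39)]
dish [([0.704, -0.275, -0.001], 0.59)]
grease_tube [([0.459, -0.285, -0.001], 0.65)]
tape [([0.426, 0.399, 0.004], 0.94)]
beaker [([0.617, 0.405, -0.001], 0.66)]
1.3 [ 0.27004668 -0.53581663  0.21861944] [-3.05640363e+00 -7.26596568e-01 -1.29278035e-05]
```

View pics/side0.png

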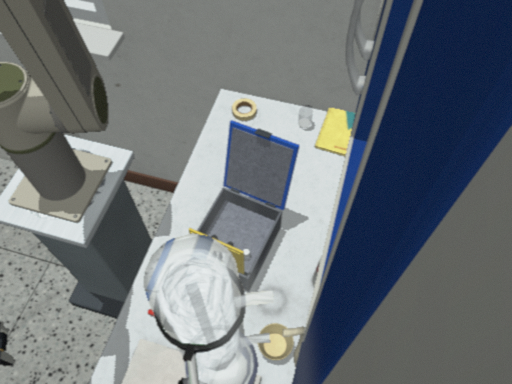

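View pics/top0.png

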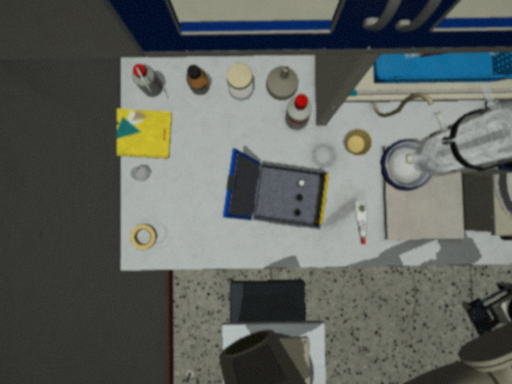

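The top view shows the case at about (290,195), with its yaw near -0.16. The flap is on its right (world -y) side and the cover on its left. Some tall equipment stands at around (405,165), so I'll check how much clearance it leaves.

Run:
```python
from h import *
for c in("top","side"):
    im,d=read_camera(c); m=camera_model(c);K=np.array(m["intrinsics"])
    v,u=np.mgrid[0:384,0:512]; P=np.stack([(u-K[0,2])/K[0,0]*d,(v-K[1,2])/K[1,1]*d,d],-1)
    W=(P-np.array(m["t"]))@np.array(m["R"]); ok=d>0
    print(c)
    for x in np.arange(.25,.95,.06):
        print(round(x,2),[ (lambda s:int(100*W[...,2][s].max()) if s.any() else -9)(ok&(abs(W[...,0]-x)<.03)&(abs(W[...,1]-y)<.03)) for y in np.arange(.4,-.6,-.06)])
```

```text
top
0.25 [-9, -9, -9, -9, -9, -9, -9, 65, -9, -9, -9, 65, 65, 65, 35, 40, -9]
0.31 [0, 0, 0, 0, 0, 0, 0, 1, 0, 0, 0, 0, 0, 58, 0, 40, 35]
0.37 [2, 1, 0, 0, 0, 0, 0, 0, 0, 0, 0, 2, 1, 0, 0, 0, 0]
0.43 [2, 2, 0, 0, 0, 0, 0, 9, 10, 12, 0, 3, 2, 4, 4, 4, 20]
0.49 [0, 0, 1, 0, 0, 28, 15, 9, 7, 20, 0, 2, 4, 4, 4, 4, 20]
0.55 [0, 0, 0, 0, 0, 29, 17, 4, 7, 20, 0, 0, 65, 66, 32, 39, 37]
0.61 [6, 0, 0, 0, 0, 29, 20, 10, 10, 19, 0, 46, 67, 67, 34, 41, 20]
0.67 [1, 1, 0, 0, 0, 28, 20, 0, 0, 0, 0, 4, 66, 67, -9, -9, -9]
0.73 [79, 82, 82, 82, 82, 73, 73, 73, 86, 86, 81, 73, 73, 68, 0, 0, 0]
0.79 [2, 2, 0, 0, 79, 72, 72, 72, 79, 58, 72, 72, 72, 66, 37, 37, 37]
0.85 [16, 20, 0, 14, 66, 66, 66, 66, 66, 44, 28, 66, 66, 66, 28, 34, 34]
0.91 [16, 19, 0, 15, 9, 13, 13, 15, 15, 29, -9, 28, 28, 28, 28, 28, 28]
side
0.25 [-9, -9, -9, -9, -9, -9, -9, 66, -9, -9, -9, -9, -9, -9, 33, 32, -9]
0.31 [0, 0, 0, 0, 0, 0, 0, 0, 0, 0, 0, 0, 0, 0, 0, 32, -9]
0.37 [2, 0, 0, 0, 0, 0, 0, 0, 0, 0, 0, 2, 0, 0, 0, -9, -9]
0.43 [2, 2, 0, 0, 0, 0, 0, 9, 9, -9, -9, 2, 0, 4, 4, -9, -9]
0.49 [2, 0, -9, -9, 28, 28, 15, 9, 9, 20, -9, -9, 3, 4, 4, -9, -9]
0.55 [0, 0, -9, -9, -9, 29, 17, 4, 7, 20, -9, -9, -9, 65, 55, -9, -9]
0.61 [6, 0, 0, 0, 0, 29, 21, 10, 9, 19, 0, 0, 67, 67, 66, -9, -9]
0.67 [5, 1, 0, 0, 0, 28, 21, 0, 0, 0, 0, 4, 66, 67, 65, -9, -9]
0.73 [1, 1, 0, 0, 0, 0, 73, 72, 81, 85, 89, 73, 73, 73, 107, 107, -9]
0.79 [1, 1, 0, 0, 0, 0, 0, 0, 12, 0, 89, 72, 72, -9, -9, -9, -9]
0.85 [-9, -9, -9, -9, -9, -9, -9, -9, -9, -9, -9, -9, -9, -9, -9, -9, -9]
0.91 [-9, -9, -9, -9, -9, -9, -9, -9, -9, -9, -9, -9, -9, -9, -9, -9, -9]
```

Call:
apply_moves(
  commands=[1.3,5,0,0,0,0.135,0,1.3,5,0,0,0,0.135,0,1.3,5,0,0,0,0.135,0,1.3,5,0,0,0,0.135,0,1.3,5,0,0,0,0.135,0,1.3,5,0,0,0,0.135,0,1.3,5,0,0,0,0.135,0,0,0,0,0,0,0,0],
)

```text
t: 2.4
tool_pos: [0.362, -0.1758, 0.2182]
orientation: [2.359, 2.072, 0.003]
force: [-0.3, -0.2, 0.1]
opening: 0.0176
```

Call:
apply_moves(
  commands=[4,-0.6,0,0,0,-0.033,0,4,-0.6,0,0,0,0,0,4,-0.2,-1.5,0,0,0,0,4,0,-1.5,0,0,0,0,0,0,-2,0,0,0,0,0,0,0,0,0,0,0],
)

```text
t: 3.15
tool_pos: [0.5269, -0.1969, 0.1669]
orientation: [2.401, 2.014, 0.0]
force: [-0.6, -0.0, 0.1]
opening: 0.0002
```

Run:
```python
from h import *
s=read_state();print(s["t"],s["tool_pos"],s["orientation"],s["force"])
for c in("side","top"):
    im,d=read_camera(c); cv2.imwrite(f"pics/{c}1.png",im)
    for q in("flap_hinge","flap_edge"):
        print(c,q,[(np.round(w(c,x["point"]),3).tolist(),round(x["conf"],2)) for x in spot_point(q,c)[:1]])
    if c=="side": cv2.imwrite("pics/s1c.png",cv2.resize(im[150:330,150:330],(540,540)))
```

```text
3.15 [ 0.52686392 -0.1969073   0.16692557] [2.40099181e+00 2.01426324e+00 8.37228717e-05] [-0.55576433 -0.01558667  0.06389356]
side flap_hinge []
side flap_edge []
top flap_hinge [([0.528, -0.135, 0.075], 0.66)]
top flap_edge [([0.525, -0.137, 0.198], 0.68)]
```

View pics/top1.png

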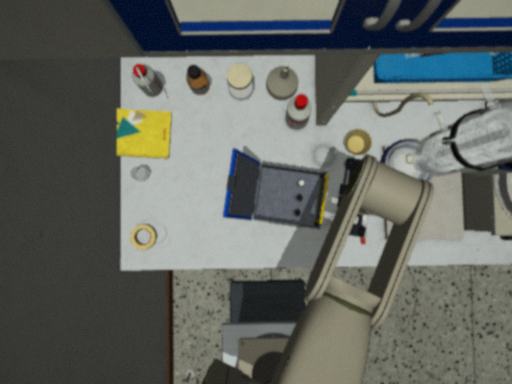

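Call:
apply_moves(
  commands=[0.36,2.2,0.2,0,0,0,0,0.36,2.2,0.2,0,0,0,0,0.28,1.7,-0.2,0,0,0,0,0.28,1.7,-0.2,0,0,0,0,0.27,1.63,-0.9,0,0,0,0,0.27,1.63,-0.9,0,0,0,0],
)

```text
t: 4.2
tool_pos: [0.5481, -0.0844, 0.1561]
orientation: [2.393, 2.003, 0.01]
force: [-0.2, -0.4, -1.1]
opening: 0.0003
```

Call:
apply_moves(
  commands=[0.2,1.2,-1.8,0,0,0,0,0.16,1.0,-1.8,0,0,0,0,0,0,-1.6,0,0,0,0,0,0,-1.6,0,0,0,0,0,0,-0.8,0,0,0,0],
)

```text
t: 4.82
tool_pos: [0.5525, -0.0595, 0.0797]
orientation: [2.392, 2.006, 0.01]
force: [-41.9, 11.0, 96.7]
opening: 0.0007
```

Call:
apply_moves(
  commands=[0,0,1,0,0,0,0,0,0,4,0,0,0,0,0,0,5,0,0,0,0],
)

```text
t: 5.2
tool_pos: [0.5499, -0.0606, 0.1779]
orientation: [2.398, 2.007, 0.003]
force: [1.3, 0.1, 0.0]
opening: 0.0005
```

Run:
```python
from h import *
s=read_state();print(s["t"],s["tool_pos"],s["force"])
for c in("side","top"):
    im,d=read_camera(c); cv2.imwrite(f"pics/{c}2.png",im)
    for q in("flap_hinge","flap_edge","cover_hinge","cover_edge","case"):
        print(c,q,[(np.round(w(c,x["point"]),3).tolist(),round(x["conf"],2)) for x in spot_point(q,c)[:1]])
```

```text
5.2 [ 0.54989659 -0.06059479  0.17787887] [1.30613590e+00 1.27452369e-01 9.25569010e-04]
side flap_hinge []
side flap_edge []
side cover_hinge [([0.558, 0.045, 0.097], 0.89)]
side cover_edge [([0.572, 0.117, 0.287], 0.95)]
side case [([0.541, -0.05, -0.002], 0.91)]
top flap_hinge [([0.525, -0.138, 0.075], 0.77)]
top flap_edge [([0.556, 0.045, 0.095], 0.7)]
top cover_hinge [([0.556, 0.044, 0.092], 0.56)]
top cover_edge [([0.569, 0.114, 0.285], 0.92)]
top case [([0.543, -0.052, -0.0], 0.56)]
```

View pics/side2.png

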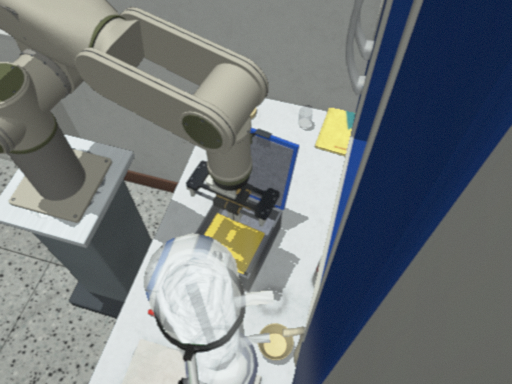

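Call:
apply_moves(
  commands=[0,0,5.8,0,0,0,0,0,0,5.8,0,0,0,0,0,0,5.8,0,0,0,0,0.9,5.5,0,0,0,0,0,0.9,5.5,0,0,0,0,0,0.9,5.5,0,0,0,0,0,0.9,5.5,0,0,0,0,0,0,0,0,0,0,0,0],
)

```text
t: 6.8
tool_pos: [0.5846, 0.1662, 0.3539]
orientation: [2.402, 2.005, 0.002]
force: [0.0, -1.2, -0.4]
opening: 0.0005
```

```bash
cat > fl.py <<'E'
from h import *
s=read_state();print(s["t"],s["tool_pos"],s["orientation"],s["force"])
C=np.array([.543,-.0525,0]);a=-.163
for c in("side","top"):
    im,d=read_camera(c); cv2.imwrite(f"pics/{c}_{s['t']:.1f}.png",im)
    m=camera_model(c);K=np.array(m["intrinsics"])
    for q in("flap","cover"):
        r=cut_out(q,c)
        if not r: print(c,q,None); continue
        v,u=np.nonzero(r[0]["mask"]&(d>0)); z=d[v,u]
        P=np.stack([(u-K[0,2])/K[0,0]*z,(v-K[1,2])/K[1,1]*z,z],-1)
        W=(P-np.array(m["t"]))@np.array(m["R"])-C
        yp=W[:,0]*-np.sin(a)+W[:,1]*np.cos(a)
        ok=abs(W[:,2]-np.median(W[:,2]))<.15
        f=np.polyfit(yp[ok],W[ok,2],1); 
        for _ in range(3):
            k=abs(np.polyval(f,yp)-W[:,2])<.01; f=np.polyfit(yp[k],W[k,2],1)
        print(c,q,round(r[0]["conf"],2),len(v),k.sum(),"y'",np.percentile(yp,[2,98]).round(3),"z",np.percentile(W[:,2],[2,50,98]).round(3),"slope",f[0].round(3))
    for q in("flap_edge","cover_edge","vial_0","dish","grease_tube","tape","beaker"):
        print(c,q,[(np.round(w(c,x["point"]),3).tolist(),round(x["conf"],2)) for x in spot_point(q,c)[:1]])
E
python3 fl.py
```

```text
6.8 [0.58460362 0.16624602 0.35392302] [2.40237918e+00 2.00501350e+00 1.63678049e-03] [ 0.01678846 -1.20349625 -0.41221287]
side flap 0.75 913 533 y' [-0.259 -0.149] z [-0.001  0.007  0.408] slope 0.141
side cover 0.87 4645 4044 y' [0.103 0.169] z [0.097 0.204 0.288] slope 3.047
side flap_edge [([0.547, -0.023, 0.079], 0.63)]
side cover_edge [([0.57, 0.118, 0.287], 0.75)]
side vial_0 []
side dish [([0.708, -0.27, -0.001], 0.83)]
side grease_tube []
side tape []
side beaker [([0.425, 0.399, -0.001], 0.41)]
top flap 0.62 1907 1902 y' [-0.092  0.027] z [0.076 0.082 0.087] slope -0.003
top cover 0.75 1604 1451 y' [0.103 0.167] z [0.11  0.21  0.293] slope 3.052
top flap_edge [([0.544, -0.026, 0.077], 0.65)]
top cover_edge [([0.569, 0.11, 0.287], 0.78)]
top vial_0 [([0.558, 0.043, 0.094], 0.31)]
top dish [([0.703, -0.272, -0.002], 0.58)]
top grease_tube [([0.455, -0.287, 0.0], 0.88)]
top tape [([0.425, 0.4, 0.001], 0.44)]
top beaker []
```

Call:
apply_moves(
  commands=[0,0.5,-5.7,0,0,0,0,0,0,-5.6,0,0,0,0,-0.1,-0.5,0,0,0,0,0,-0.4,-2.4,0,0,0,0,0,-0.4,-2.4,0,0,0,0,0,-0.4,-2.4,0,0,0,0,0],
)

```text
t: 8.55
tool_pos: [0.5743, 0.091, 0.2501]
orientation: [2.398, 2.0, 0.02]
force: [0.7, 2.8, 2.5]
opening: 0.0004
```

Call:
apply_moves(
  commands=[-0.43,-2.66,-0.2,0,0,0,0,-0.43,-2.66,-0.3,0,0,0,0,-0.43,-2.66,-0.4,0,0,0,0,-0.43,-2.6,-1.4,0,0,0,0,-0.43,-2.6,-1.4,0,0,0,0],
)

```text
t: 9.18
tool_pos: [0.5588, -0.0437, 0.2337]
orientation: [2.385, 1.994, 0.051]
force: [0.4, 2.4, 0.0]
opening: 0.0004
```

Call:
apply_moves(
  commands=[-0.2,-1.3,-2.4,0,0,0,0,-0.2,-1.2,-2.4,0,0,0,0,-0.2,-1.0,-2.4,0,0,0,0,0,0,0,0,0,0,0],
)

```text
t: 9.68
tool_pos: [0.5584, -0.0843, 0.1752]
orientation: [2.377, 1.981, 0.067]
force: [-0.3, 0.0, -0.1]
opening: 0.0006
```

Call:
apply_moves(
  commands=[-0.1,-0.6,-2,0,0,0,0,-0.1,-0.4,-2,0,0,0,0,0,0,-1.3,0,0,0,0,0,0,-0.4,0,0,0,0],
)

```text
t: 10.18
tool_pos: [0.5594, -0.0954, 0.1205]
orientation: [2.372, 1.978, 0.073]
force: [-0.1, -0.9, 2.4]
opening: 0.0004
```

Call:
apply_moves(
  commands=[0,0,-0.6,0,0,0,0,0,0,-0.5,0,0,0,0],
)

```text
t: 10.42
tool_pos: [0.5596, -0.0952, 0.1091]
orientation: [2.371, 1.978, 0.073]
force: [-4.8, -0.9, 22.6]
opening: 0.0003
```

Call:
apply_moves(
  commands=[0,0,-0.3,0,0,0,0,0,0,-0.1,0,0,0,0],
)

```text
t: 10.68
tool_pos: [0.5602, -0.0952, 0.1094]
orientation: [2.37, 1.978, 0.074]
force: [-3.8, 0.3, 5.3]
opening: 0.0005
```

Firm contact at the shut height. I'll lift off and verify.

Call:
apply_moves(
  commands=[0,0,3,0,0,0,0,0,0,5,0,0,0,0,-4,-1,5,0,0,0,0,-5,-1,5,0,0,0,0,-5,-1,2,0,0,0,0,0,0,0,0,0,0,0],
)

```text
t: 11.42
tool_pos: [0.423, -0.1224, 0.3061]
orientation: [2.367, 1.981, 0.074]
force: [0.0, -0.9, 0.1]
opening: 0.0004
```

```bash
python3 fl.py; ls pics
```

```text
11.425 [ 0.42303393 -0.12235783  0.3060982 ] [2.36705706 1.98104472 0.07352131] [ 0.01633808 -0.87232475  0.11260899]
side flap None
side cover 0.82 4264 4230 y' [-0.09   0.097] z [0.104 0.109 0.113] slope -0.0
side flap_edge []
side cover_edge []
side vial_0 []
side dish [([0.709, -0.271, -0.003], 0.86)]
side grease_tube []
side tape [([0.424, 0.398, -0.001], 0.61)]
side beaker [([0.623, 0.401, -0.005], 0.77)]
top flap None
top cover 0.67 4317 4197 y' [-0.103  0.096] z [0.003 0.109 0.114] slope -0.001
top flap_edge [([0.457, -0.285, -0.0], 0.25)]
top cover_edge [([0.527, -0.152, 0.108], 0.74)]
top vial_0 []
top dish [([0.706, -0.271, 0.0], 0.67)]
top grease_tube [([0.454, -0.285, -0.001], 0.64)]
top tape [([0.426, 0.398, 0.0], 0.86)]
top beaker [([0.705, -0.271, -0.002], 0.56)]
both0.png
s1c.png
side0.png
side1.png
side2.png
side_11.4.png
side_6.8.png
top0.png
top1.png
top2.png
top_11.4.png
top_6.8.png
```

The cover measures flat, with its outer face at 109 mm. The robot is clear and the loose things haven't moved, so I'm handing in the job.

```bash
python3 -c "
from plant import *
print(close_job())"
```

```text
the job is handed in; nothing more can be done
None
```

I pushed the yellow flap flat over the vials while the blue cover stood open. I then swung the cover shut by pushing on its outside and handed the job in at about 11.5 s. The fingers were closed throughout and nothing was gripped.

- **Flap:** before I moved the cover, the top camera's depth gave a slope of -0.003 and an upper face at 82 mm. The cover still stood at about 1.89 rad. The side camera's flap detection was wrong at that moment, so I ignored it.
- **Cover:** both cameras gave a slope within 0.001 and an outer face at 109 mm, which is the shut height.
- **Loose things:** the dish, grease tube, tape and beaker were found within a few mm of where they started. The top camera's last beaker hit was a false match on the dish, so the beaker check rests on the side camera.
- **Robot:** it was clear of everything, about 0.2 m above the cover, when I handed in.

- **High push force:** I pressed too hard at the flap's stop. The push peaked at roughly 100 N or a little more, against the 120 N wrist limit. I only read the force at the end of a move, so the true peak is not known. I made the final push on the cover in small steps, and the highest reading there was about 23 N.
- **Vials not checked:** the flap and cover hide them. The only evidence that they are standing is that both plates lie flat.

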